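# Clamp an AA cell in a cell tester by rolling its edge thumbwheel

### The arm

A 6-joint arm with a two-finger parallel gripper is mounted at the origin on a cart in front of the work surface, level with it; the furniture and walls round the work are solid. World frame = base frame: x ahead of the robot, y to its left, z up, the work surface at z = 0. Lengths are in m, angles in rad, forces in N, time in s.
With the tool pointing down it reaches from about 0.375 to 0.9 m from the base axis. Payload 3.1 kg.
Tool frame: the origin (TCP) lies between the finger pads; the fingertips stand manip.finger_overhang ahead of it and the grasp point (between the pads) lies 5 mm behind it (manip.finger_overhang is the distance from the TCP to the fingertips, in m); z points along the fingers, y is the line along which they close (so a half turn about z gives the same grasp; the last joint's range is limited). The gripper opens to 85 mm and grips with 20 to 120 N. Pads are 22 mm wide; open, the fingers measure 114 mm over their backs; the gripper's body (76 mm by 85 mm) begins 54 mm behind the grasp point. The pads swing forward as they close: fully open they stand 13 mm farther back than shut.
Start: joints at [1.022, 0.527, 1.433, -0, 1.181, -0.178], TCP at [0.226, 0.583, 0.216] pointing down, gripper open.
Joint ranges: [-3.08, 3.08], [-0.75, 2.2], [0.22, 2.44], [-1.43, 4.57], [0, 2.65], [-2.85, 2.85]. Speed limits (rad/s): [2.79, 2.79, 3.14, 3.14, 3.14, 3.14].

### API

Orientations are given as a unit quaternion [x, y, z, w].
In Python, from station import manip gives the robot as it stands.
- The arm moves only by the tool drive_tool, never from a script. Its argument "plan" is a list of rows, each a list of 7 numbers: the shift along the tool's x, y, z in m, then the turn, a rotation vector about the tool's x, y, z in degrees, then the opening, from -1 (shut) to 1 (fully open). In form: [[x, y, z, wx, wy, wz, gripper], ...]. A call has 1 to 10 rows; each row shifts and turns the commanded pose from where the row before left it, along the tool's axes as they then stand; what a row does not reach is not made up. A row lasts 1/10 s, in which the tool goes at most 50 mm and 8.59 degrees, less where a joint would pass 70% of its speed; a pose out of reach is approached as far as the arm can. A call is refused whole if a number of a shift passes 0.05 or a number of a turn 8.59, either way. A call with a gripper value outside its range is refused whole. The fingers move at their own pace and stop on an object; "newtons" is the grip in N (left out, the last holds). Time passes only in rows, so rows that do not move let the fingers close. It gives the time, the measured TCP pose, the force, the opening and the grip force at its end, in the units of the state.
- manip.sense(): the state, without advancing time (a new reading comes with each control period).
- manip.snapshot(name): name is "side" or "top"; returns a dict with "image" (400x640x3 uint8, red, green, blue), "z_map" (400x640 float32, m along the optical axis (not along the pixel's ray), 0 where there is no reading), "fov_y" (degrees; the focal length in pixels is half the picture's height over the tangent of half this angle, whatever the lens; pixels are square), "cx", "cy" (the principal point, pixels), "extrinsics" (4x4, takes a point from camera to world coordinates). Camera axes: x right, y up, looking along -z (the intrinsics and any distortion apply to the point x, -y, -z); pixel columns grow to the right and rows downward; lengths in m; the calibration is good to about 2 mm. A picture is of the moment at which its call begins.
- manip.sign_off(): hands the job in; it is judged then, once.
The state is a dict: "t": time; "q": joint angles; "qd": joint speeds; "tau": joint torques, N m; "tcp_pos": TCP position; "tool_rot": TCP orientation; "force": force on the tool from outside, world axes, zero at the start; "ft_torque": the same for the moment, N m; "finger_gap": opening from 0.0 (shut) to 1.0 (fully open); "gripper_force": force on a finger pad.
Only numpy, scipy, OpenCV 4.12 (cv2) and the standard library are available. Lean on these libraries where they do the work, as an engineer would, in place of code of your own. Each camera call takes 0.05 s, during which the arm holds its last target. There are 200 camera calls.

### The job

Check the red-and-gold AA cell before it goes into a hand controller: with a light fingertip, roll the cell tester's thumbwheel back until the gap between its two contacts is long enough for the cell, then lay the cell flat in the trough, gold end towards the sliding contact. Then roll the wheel forward so that the sliding contact grips the cell and the spring contact is pressed in about half its travel, never to its stop. Move the sliding contact only by its wheel and leave the green cell where it is.

Things in the scene. Friction and masses are not known exactly. Their poses are not given: they have to be found in the camera images.
- tester: Cell tester, fixed: dark grey box 120 mm deep (x), 178 mm wide (y), light deck 46 mm above its underside. Origin: centre of the underside; x to the rear, where a sloped display head starts at x = +40 mm and is 78 mm high; y left, z up. On the line x = -25 mm lie, along y: the wheel (-52 mm), the sliding contact, the trough, the spring contact's block (+70 to +86 mm, 21 mm above the deck).
- trough (a point): Middle of the trough floor, 48 mm above the bench; axes as the tester's. The trough runs along y: 19 mm wide at the floor, side rails flaring outward, 5.5 mm above the floor. Measured along y from here, the spring contact's face rests at +28.5 mm and the sliding contact's face is at -28.5 mm when fully open.
- wheel_top (a point): Nominal top of the thumbwheel's rim, 51 mm above the bench, 5 mm above the deck; axes as the tester's. Dark grey knurled wheel, 44 mm across, 9 mm wide, axis along x, in a slot 13 mm (x) by 34 mm (y). It runs out of true: the top rises and sinks by up to 1 mm as it turns, so follow it by feel. Unsprung, stiff to press. Its thin spindle bears at most 20 N of fingertip force.
- wheel (a joint): Wheel angle, rad, 0 (contact fully open) to 2.0. Grows as the top of the rim is rolled to the tester's +y (left, towards the cell); 22 mm of rim travel is 1 rad. Stays where it is left. Drag at the rim about 1.3 N, up to 2 N while squeezing the spring: a downward press of 4 to 10 N carries it, less slips. Fingers span the slot: several strokes of about 15 mm, lifting between, do it.
- slider (a joint): Travel of the sliding contact along the tester's +y, m, 0 (fully open) to 0.020; geared to the wheel, 10 mm per rad. Gap between the contacts = 57 mm minus this (plus the spring contact's travel); at the start too short for the cell. A cell lying against the spring contact is touched at 0.008.
- slider_face (a point): Middle of the sliding contact's brass face towards the cell, 7 mm above the trough floor. The part is a dark grey block with an orange mark on top, 14.5 mm (x) by 12 mm (y, behind the face), top 20 mm above the trough floor.
- spring_contact (a joint): How far the spring contact, the brass plunger at the left end of the trough, is pressed in along +y, m: 0 at rest, 0.006 at its stop. 0.4 N per mm.
- red_cell: AA cell to be tested, red with a gold end: 14 mm thick, 49 mm between its end faces, about 23 g, lying along its own y on the bench; it does not roll. Origin: middle of its underside, z up; grasp it across x. In the trough its origin is at the height of the trough floor.
- red_cell_gold (a point): Gold end of the red cell, on its axis, 25 mm along the cell's -y from its middle (the other end is red with a flat silver face).
- green_cell: Second AA cell of the same size, green with a gold end, lying on the bench near the red one: a bystander. Origin and axes as the red cell's.
Not all that is in view belongs to the job. Leave any brown look-alike of the red_cell alone.

How it is judged:
On the way, in this order (a step that is already met when the one before it is completed fails the run):
1. the sliding contact has been rolled back so far that the gap is over 49.5 mm, with the red cell still on the bench (value of joint slider below 0.0075 m and height (world z) of red_cell below 0.02 m), for 0.2 s.
2. the red cell lies in the trough, let go, the spring contact not yet pressed in (z of red_cell in the frame of trough between -0.0025 and 0.0025 m and x of red_cell in the frame of trough between -0.004 and 0.004 m and contact force between the fingers and red_cell below 0.05 N and value of joint spring_contact below 0.0012 m), for 0.2 s.
At the end, for the whole second after the job is handed in: The red cell lies flat in the trough (within 4 mm of its middle line and 2.5 mm of its floor, straight to 0.12 rad), gold end towards the sliding contact, at rest between both contacts; the spring contact is pressed in by 1.5 to 4.5 mm (value of joint spring_contact between 0.0015 and 0.0045 m and contact force between each of slider, spring_contact and red_cell above 0.2 N and z of red_cell in the frame of trough between -0.0025 and 0.0025 m and x of red_cell in the frame of trough between -0.004 and 0.004 m and angle between the y axis of red_cell and the y axis of tester, either way round below 0.12 rad and y of red_cell_gold in the frame of trough below -0.015 m and linear speed of red_cell below 0.01 m/s); the robot touches nothing.
It fails at once if the fingers load the thumbwheel with more than 20 N (contact force between the fingers and wheel above 20 N).
It fails at once if the fingers push the sliding contact itself with more than 2 N (contact force between the fingers and slider above 2 N).
It fails at once if the spring contact is driven to its stop (over 5.6 mm) (value of joint spring_contact above 0.0056 m).
It fails at once if the green cell is moved more than 20 mm (distance of green_cell from where it was at the start of the episode above 0.02 m).
It also fails if it takes over 72 s, if anything falls off the work surface, if the arm or the gripper's body presses on something with over 40 N, if the wrist force passes 120 N, or if a joint passes its speed limit or range.

## Working session

There is one attempt and no reset: what is moved stays moved. The work goes in short steps, Python scripts to look and compute and a tool call to move; the robot and the scene stay as the last step left them, time stands still between calls to the robot, and variables do not carry over. Pictures are saved under pics/ and viewed, at most 10 in all, crops included, and the job is handed in when it is done.

Besides the shell and the picture viewer there is one more tool, called after "Request:" as name(argument=value, ...), one argument or row to a line, values as JSON. drive_tool: Moves the arm, as the interface text tells. Its arguments: {"type":"object","properties":{"plan":{"type":"array"},"newtons":{"type":"number"}},"required":["plan"]}

```bash
mkdir -p pics; cat > h.py <<'E'
import numpy as np, cv2
from station import manip
def cam(n):
    s=manip.snapshot(n); s['f']=200/np.tan(np.radians(s['fov_y'])/2); return s
def ray(s,u,v):
    E=np.array(s['extrinsics']); d=np.array([(u-s['cx'])/s['f'],-(v-s['cy'])/s['f'],-1.])
    return E[:3,3],E[:3,:3]@d
def onz(s,u,v,z):
    o,d=ray(s,u,v); return o+d*(z-o[2])/d[2]
def dep(s,u,v):
    o,d=ray(s,u,v); return o+d*s['z_map'][int(v),int(u)]
def save(s,n): cv2.imwrite('pics/'+n,cv2.cvtColor(s['image'],cv2.COLOR_RGB2BGR))
E
python3 - <<'E'
from h import *
for n in('top','side'):
    s=cam(n); save(s,n+'0.png'); np.savez('pics/'+n+'0.npz',**s); print(n,s['fov_y'],s['cx'],s['cy'],[k for k in s],np.round(s['extrinsics'],3).tolist())
print(manip.sense(),manip.finger_overhang)
E
```

```text
top 57.94178898271492 320.01499596947417 202.71028384000408 ['image', 'z_map', 'fov_y', 'cx', 'cy', 'extrinsics', 'f'] [[0.011, 0.986, -0.164, 0.383], [-1.0, 0.016, 0.027, -0.139], [0.03, 0.163, 0.986, 0.906], [0.0, 0.0, 0.0, 1.0]]
side 43.354098294932015 321.9910975971355 198.93834141861177 ['image', 'z_map', 'fov_y', 'cx', 'cy', 'extrinsics', 'f'] [[0.818, 0.323, -0.476, 0.08], [-0.575, 0.451, -0.683, -0.804], [-0.006, 0.832, 0.554, 0.584], [0.0, 0.0, 0.0, 1.0]]
{'t': 0.1, 'q': array([ 1.02253747e+00,  5.28358777e-01,  1.43378187e+00,  3.35956343e-05,
        1.18137193e+00, -1.78498190e-01]), 'qd': array([-5.41547518e-04, -2.25015892e-03, -2.29350337e-03,  6.25396750e-04,
       -1.44863767e-05, -1.13159691e-04]), 'tau': array([ 1.91263052e-04, -4.43303955e+01, -1.78586411e+01, -1.95500552e-04,
        3.98400807e-03, -2.44686430e-05]), 'tcp_pos': array([0.22547998, 0.58219612, 0.2149379 ]), 'tool_rot': array([ 1.83835108e-01,  9.82956627e-01, -8.91754215e-04, -3.55722099e-04]), 'force': array([ 0.65530265, -0.32384001, -0.38654151]), 'ft_torque': array([-0.04325411, -0.00772992, -0.0177358 ]), 'gripper_force': 0.0, 'finger_gap': 1.003023568361243} 0.014
```

View pics/top0.png

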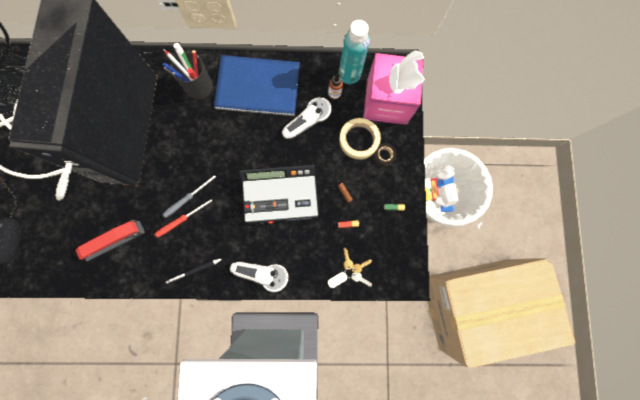

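View pics/side0.png

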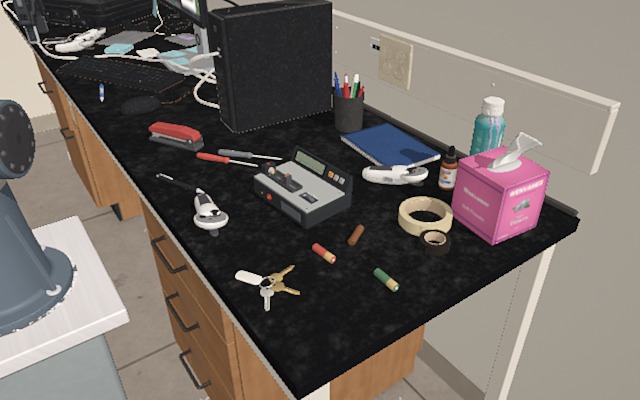

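The top view shows the tester at (280,195). The cell candidates are red (348,224), brown (345,192) and green (394,207). Red with a gold end fits (348,224); the brown one is the decoy. I'll confirm in an enlarged crop.

```bash
python3 - <<'E'
import cv2,numpy as np
a=cv2.imread('pics/top0.png')[155:240,230:410]; b=cv2.imread('pics/side0.png')[140:295,245:405]
a=cv2.resize(a,(760,359),interpolation=cv2.INTER_CUBIC)
cv2.imwrite('pics/c1.png',a)
cv2.imwrite('pics/c2.png',cv2.resize(b,(619,600),interpolation=cv2.INTER_CUBIC))
E
```

```text
(no output)
```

View pics/c1.png

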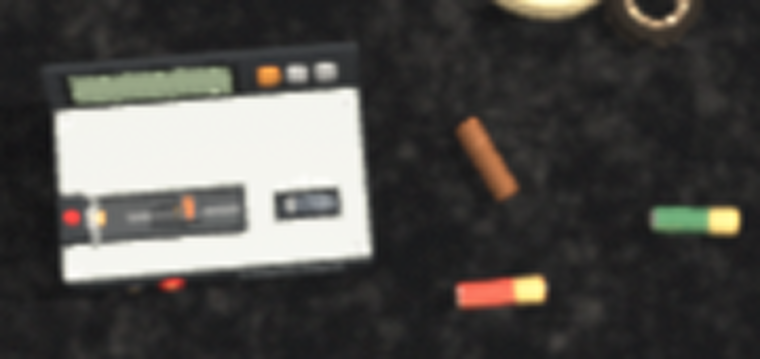

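View pics/c2.png

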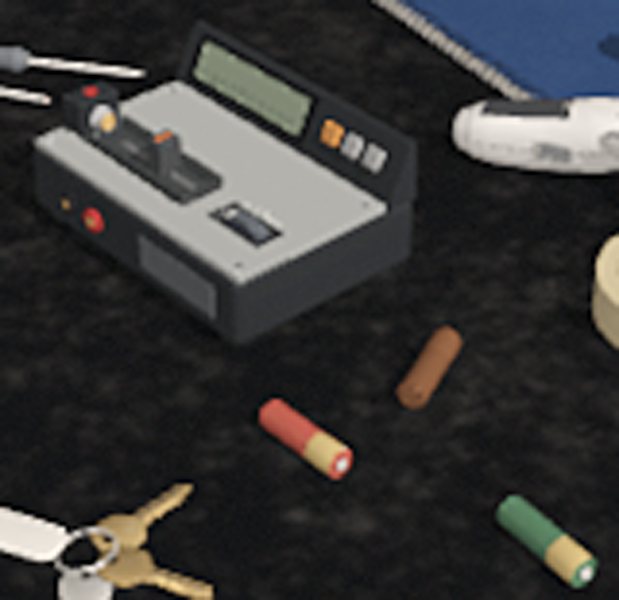

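Crops confirm it: the red cell with the gold end lies at top (348,224), gold to the right (world −y). Brown (345,192) and green (394,207) stay put. The wheel slot is on the tester's right (crop ≈(308,203)).

```bash
cat > m.py <<'E'
from h import *
def pts(s):
    v,u=np.mgrid[0:400,0:640]; E=s['extrinsics']; z=s['z_map']
    d=np.stack([(u-s['cx'])/s['f'],-(v-s['cy'])/s['f'],-np.ones_like(u,float)],-1)*z[...,None]
    return d@E[:3,:3].T+E[:3,3]
def cells(s,P):
    hsv=cv2.cvtColor(s['image'],cv2.COLOR_RGB2HSV); h,S,V=[hsv[...,i].astype(int) for i in range(3)]
    ok=(P[...,2]<.03)&(P[...,2]>-.01)
    return dict(red=((h<8)|(h>172))&(S>110)&(V>120)&ok, gold=(h>14)&(h<32)&(S>80)&(V>130)&ok, green=(h>45)&(h<90)&(S>70)&ok)
E
python3 - <<'E'
from m import *
for n in('top','side'):
    s={k:v[()] if v.ndim==0 else v for k,v in np.load(f'pics/{n}0.npz').items()}
    P=pts(s); im=s['image'].astype(int)
    for k,m in cells(s,P).items():
        N,L,st,c=cv2.connectedComponentsWithStats(m.astype(np.uint8))
        for i in range(1,N):
            if 20<st[i,4]<400:
                p=P[L==i]; print(n,k,c[i].round(1),st[i,4],p.mean(0).round(4),'top',np.percentile(p[:,2],90).round(4),'onplane',onz(s,*c[i],.010).round(4))
    # deck
    m=(im.min(2)>(150 if n=='top' else 110))&(abs(P[...,2]-.046)<.006)&(abs(P[...,0]-.5)<.2)&(abs(P[...,1])<.25)
    N,L,st,c=cv2.connectedComponentsWithStats(m.astype(np.uint8)); i=1+st[1:,4].argmax()
    cs,_=cv2.findContours((L==i).astype(np.uint8),cv2.RETR_EXTERNAL,cv2.CHAIN_APPROX_NONE)
    q=np.array([onz(s,*p[0],.046)[:2] for p in cs[0]],np.float32)
    r=cv2.minAreaRect(q*1000); print('deck',st[i],r,cv2.boxPoints(r).round(1).tolist(),'z',np.median(P[L==i][:,2]))
E
```

```text
top red [170.4 225.8] 223 [0.4686 0.2018 0.0133] top 0.0173 onplane [0.4688 0.2031 0.01  ]
top red [344.6 224.2] 78 [ 0.4786 -0.2259  0.0116] top 0.0162 onplane [ 0.4788 -0.226   0.01  ]
top gold [360.3 125.9] 252 [ 0.734  -0.266   0.0187] top 0.0269 onplane [ 0.7374 -0.2673  0.01  ]
top gold [356.3 152.7] 99 [ 0.6638 -0.2559  0.0119] top 0.0225 onplane [ 0.6644 -0.2562  0.01  ]
top gold [388.3 149.7] 39 [ 0.6732 -0.339   0.0129] top 0.0199 onplane [ 0.6742 -0.3397  0.01  ]
top gold [379.  152.8] 23 [ 0.6636 -0.3142  0.0154] top 0.02 onplane [ 0.6653 -0.3153  0.01  ]
top gold [401.  206.7] 43 [ 0.5246 -0.3681  0.0125] top 0.0162 onplane [ 0.525  -0.3688  0.01  ]
top gold [355.1 223.1] 45 [ 0.4818 -0.2522  0.0112] top 0.0156 onplane [ 0.4819 -0.2524  0.01  ]
top gold [353.7 263.2] 240 [ 0.3829 -0.2491  0.0034] top 0.0061 onplane [ 0.3829 -0.2483  0.01  ]
top green [351.   79.8] 99 [ 0.8641 -0.2427  0.0142] top 0.0262 onplane [ 0.8664 -0.2432  0.01  ]
top green [391.3 206.4] 70 [ 0.5249 -0.3436  0.0131] top 0.0163 onplane [ 0.5254 -0.3443  0.01  ]
deck [ 243  176   75   46 2253] ((535.
[... 554 characters left out ...]
e gold [328.  255.8] 60 [ 0.4768 -0.2525  0.0114] top 0.0141 onplane [ 0.4778 -0.2511  0.01  ]
side gold [282.7 282.2] 283 [ 0.3818 -0.2551  0.0026] top 0.0049 onplane [ 0.3777 -0.2624  0.01  ]
side gold [390.9 283.2] 78 [ 0.5205 -0.3685  0.0112] top 0.0142 onplane [ 0.5214 -0.3676  0.01  ]
side green [380.9 275. ] 130 [ 0.5204 -0.3436  0.0109] top 0.0145 onplane [ 0.5211 -0.343   0.01  ]
deck [ 254  161   91   52 1801] ((532.6111450195312, -70.19457244873047), (99.9739761352539, 178.21051025390625), 5.6690778732299805) [[474.1000061035156, 13.5], [491.70001220703125, -163.8000030517578], [591.2000122070312, -153.89999389648438], [573.5999755859375, 23.399999618530273]] z 0.04593943881861773
```

```bash
cat >> m.py <<'E'
from scipy import ndimage
def orange(s,lo=.055,hi=.08):
    P=pts(s); hsv=cv2.cvtColor(s['image'],cv2.COLOR_RGB2HSV).astype(int); h,S,V=hsv[...,0],hsv[...,1],hsv[...,2]
    box=(abs(P[...,0]-.505)<.04)&(abs(P[...,1]+.075)<.05)&(P[...,2]>.035)
    w=np.where((h<22)&(S>60)&box,S,0).astype(float)
    v,u=np.mgrid[0:400,0:640]
    if w.sum()==0: return None
    c=((u*w).sum()/w.sum(),(v*w).sum()/w.sum()); return c,int((w>0).sum()),onz(s,*c,.068)
E
python3 - <<'E'
from m import *
R=None
for n in('top','side'):
    s={k:v[()] if v.ndim==0 else v for k,v in np.load(f'pics/{n}0.npz').items()}
    P=pts(s); g=s['image'].astype(int).max(2)
    print(n,'orange',orange(s))
    # rectified deck map, 1 mm px, at z=.046, nominal frame c, yaw 5.6deg, sampled by cv2.remap
    a=np.radians(5.6); c0=np.array([.5442,-.0672])
    X=np.arange(-70,70,.5)/1e3; Y=np.arange(-100,100,.5)/1e3
    xx,yy=np.meshgrid(X,Y,indexing='ij')
    W=np.stack([c0[0]+xx*np.cos(a)-yy*np.sin(a),c0[1]+xx*np.sin(a)+yy*np.cos(a),np.full_like(xx,.046)],-1)
    E=s['extrinsics']; q=(W-E[:3,3])@E[:3,:3]
    u=(s['cx']-s['f']*q[...,0]/q[...,2]).astype(np.float32); v=(s['cy']+s['f']*q[...,1]/q[...,2]).astype(np.float32)
    I=cv2.remap(cv2.cvtColor(s['image'],cv2.COLOR_RGB2GRAY),u,v,cv2.INTER_LINEAR).astype(float)
    th=.5*(np.median(I[130:190,60:340])); 
    def edges(p,ax): 
        b=p>th; return [round(float(ax[i]*1e3+.5*(th-p[i])/(p[i+1]-p[i])),1) for i in np.where(b[1:]!=b[:-1])[0]]
    print('x-profile at y=-80,-30', edges(I[:,30:50].mean(1),X), edges(I[:,130:150].mean(1),X),' y=60',edges(I[:,310:330].mean(1),X))
    print('y-profile at x=+10,-45', edges(I[150:170].mean(0),Y), edges(I[40:56].mean(0),Y))
    print('slot y at x=-25',edges(I[86:94].mean(0),Y),'slot x at y=-52',edges(I[:,92:100].mean(1),X))
E
```

```text
top orange ((np.float64(273.65384615384613), np.float64(205.1600353669319)), 22, array([ 0.51491338, -0.0539827 ,  0.068     ]))
x-profile at y=-80,-30 [-57.6, 41.9] [-58.1, 42.2, 51.9, 56.6]  y=60 [-58.0, -36.0, -11.2, 42.3, 45.3, 59.2]
y-profile at x=+10,-45 [-85.8, 89.5] [-85.8, 89.3]
slot y at x=-25 [-85.8, -67.9, -65.2, -53.2, -45.2, -38.7, -33.1, -14.5, -11.2, 8.1, 12.8, 19.5, 38.6, 51.0, 62.8, 75.1] slot x at y=-52 [-58.0, -31.7, -25.0, -20.3, -17.0, 42.0, 48.0, 57.6]
side orange ((np.float64(286.6443914081146), np.float64(174.99045346062053)), 9, array([ 0.51536924, -0.05729201,  0.068     ]))
x-profile at y=-80,-30 [-62.3, 39.2] [-62.5, 39.2, 57.1]  y=60 [-62.8, -39.3, -9.1, 39.1, 48.1]
y-profile at x=+10,-45 [-91.7, 87.9] [-91.9, 88.1]
slot y at x=-25 [-92.0, -70.7, -67.0, -16.6, -9.4, 11.2, 40.2, 52.8, 64.8, 84.3] slot x at y=-52 [-62.7, -34.6, -26.7, 39.3, 55.8]
```

Request:
drive_tool(
  plan=[
    [0,0,0,0,0,7.9,-1],
    [0,0,0,0,0,7.9,-1],
    [0,0,0,0,0,7.9,-1],
    [0,0,0,0,0,7.9,-1],
    [0,0,0,0,0,7.9,-1],
    [0,0,0,0,0,7.9,-1],
    [0,0,0,0,0,7.9,-1],
    [0,0,0,0,0,7.9,-1],
    [0,0,0,0,0,0,-1],
  ],
  newtons=40,
)

```text
t: 1.0
tcp_pos: [0.2256, 0.5824, 0.2152]
tool_rot: [0.672, 0.741, -0.001, 0.0]
force: [-0.9, 0.1, -0.8]
finger_gap: -0.0
gripper_force: 0.0
```

Request:
drive_tool(
  plan=[
    [-0.036,0.0115,0,0,0,0,-1],
    [-0.036,0.0115,0,0,0,0,-1],
    [-0.036,0.0115,0,0,0,0,-1],
    [-0.036,0.0115,0,0,0,0,-1],
    [-0.036,0.0115,0,0,0,0,-1],
    [-0.036,0.0115,0,0,0,0,-1],
    [-0.036,0.0115,0,0,0,0,-1],
    [-0.036,0.0115,0,0,0,0,-1],
    [-0.036,0.0115,0,0,0,0,-1],
    [-0.036,0.0115,0,0,0,0,-1],
  ],
)

```text
t: 2.0
tcp_pos: [0.3758, 0.2343, 0.2158]
tool_rot: [0.67, 0.742, 0.0, 0.0]
force: [1.3, -0.3, -0.3]
finger_gap: 0.001
gripper_force: 0.0
```

Request:
drive_tool(
  plan=[
    [-0.036,0.0115,0,0,0,0,-1],
    [-0.036,0.0115,0,0,0,0,-1],
    [-0.036,0.0115,0,0,0,0,-1],
    [-0.036,0.0115,0,0,0,0,-1],
    [-0.036,0.0115,0,0,0,0,-1],
    [-0.036,0.0115,0,0,0,0,-1],
    [-0.036,0.0115,0,0,0,0,-1],
    [-0.036,0.0115,0,0,0,0,-1],
    [-0.036,0.0115,0,0,0,0,-1],
    [0,0,0,0,0,0,-1],
  ],
)

```text
t: 3.0
tcp_pos: [0.5131, -0.0812, 0.216]
tool_rot: [0.672, 0.74, 0.0, 0.002]
force: [0.6, 0.1, 0.9]
finger_gap: -0.001
gripper_force: 0.0
```

Request:
drive_tool(
  plan=[
    [-0.017,0.0037,0.02,0,0,0,-1],
    [-0.017,0.0037,0.02,0,0,0,-1],
    [0,0,0.04,0,0,0,-1],
    [0,0,0.04,0,0,0,-1],
    [0,0,0.016,0,0,0,-1],
    [0,0,0,0,0,0,-1],
    [0,0,0,0,0,0,-1],
  ],
)

```text
t: 3.7
tcp_pos: [0.5209, -0.1093, 0.08]
tool_rot: [0.671, 0.741, -0.0, -0.0]
force: [1.0, -0.8, -0.3]
finger_gap: 0.0
gripper_force: 0.0
```

```bash
python3 - <<'E'
from m import *
s=manip.sense(); print(s['t'],s['tcp_pos'],s['force'],s['tool_rot'])
a=cam('side'); t=cam('top'); print(orange(a),orange(t))
cv2.imwrite('pics/c3.png',np.hstack([cv2.cvtColor(cv2.resize(i,(400,400),interpolation=cv2.INTER_CUBIC),cv2.COLOR_RGB2BGR) for i in(a['image'][130:230,240:340],t['image'][150:230,240:320])]))
E
```

```text
3.7 [ 0.52090431 -0.10934961  0.07996031] [ 1.02866947 -0.81693621 -0.25798849] [ 6.70997322e-01  7.41459747e-01 -2.59946147e-05 -1.92363650e-04]
((np.float64(286.66021671826627), np.float64(174.9752321981424)), 9, array([ 0.51542602, -0.05726018,  0.068     ])) None
```

View pics/c3.png

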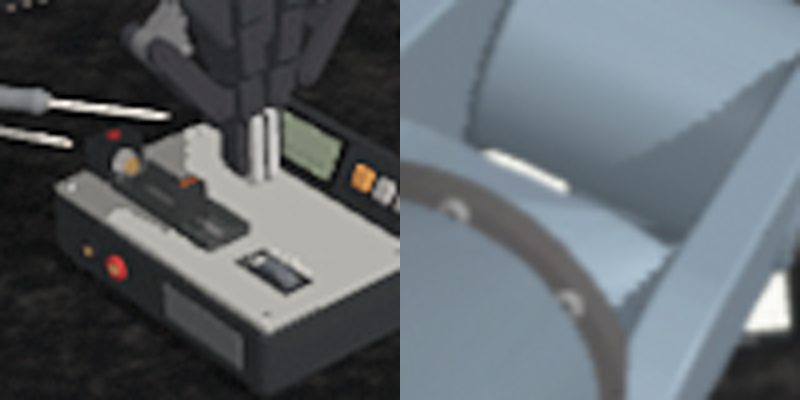

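```bash
python3 - <<'E'
from m import *
s={k:v[()] if v.ndim==0 else v for k,v in np.load('pics/side0.npz').items()}
def proj(p):
    E=s['extrinsics']; q=(np.array(p)-E[:3,3])@E[:3,:3]; return (s['cx']-s['f']*q[0]/q[2]).round(1),(s['cy']+s['f']*q[1]/q[2]).round(1)
print('tip',proj([.5209,-.1093,.066]),'wheel',proj([.5244,-.1213,.051]))
print('tip px->',onz(s,305.5,174.5,.066)); print('slot px->',onz(s,308.75,196.5,.046))
t={k:v[()] if v.ndim==0 else v for k,v in np.load('pics/top0.npz').items()}
print('slot top px->',onz(t,230+308/4.22,155+203/4.22,.046))
E
```

```text
tip (np.float64(303.3), np.float64(186.3)) wheel (np.float64(308.5), np.float64(195.0))
tip px-> [ 0.54879773 -0.07482879  0.066     ]
slot px-> [ 0.52601575 -0.11974716  0.046     ]
slot top px-> [ 0.52447936 -0.12202147  0.046     ]
```

```bash
python3 - <<'E'
from m import *
s=cam('side'); P=pts(s)
for v in range(164,194,2): print(v,[(tuple(P[v,u].round(3)),int(s['image'][v,u].mean())) for u in(301,304,307)])
m=(P[...,2]>.055)&(abs(P[...,0]-.521)<.03)&(abs(P[...,1]+.109)<.03); p=P[m]; print(np.percentile(p[:,2],[0,1,3,10]),p[p[:,2]<np.percentile(p[:,2],5)].mean(0))
E
```

```text
164 [((np.float64(0.513), np.float64(-0.117), np.float64(0.122)), 60), ((np.float64(0.517), np.float64(-0.12), np.float64(0.122)), 185), ((np.float64(0.524), np.float64(-0.119), np.float64(0.119)), 120)]
166 [((np.float64(0.513), np.float64(-0.116), np.float64(0.117)), 69), ((np.float64(0.517), np.float64(-0.12), np.float64(0.118)), 178), ((np.float64(0.523), np.float64(-0.121), np.float64(0.116)), 102)]
168 [((np.float64(0.513), np.float64(-0.115), np.float64(0.112)), 64), ((np.float64(0.516), np.float64(-0.121), np.float64(0.114)), 179), ((np.float64(0.524), np.float64(-0.119), np.float64(0.11)), 86)]
170 [((np.float64(0.514), np.float64(-0.114), np.float64(0.107)), 62), ((np.float64(0.516), np.float64(-0.122), np.float64(0.11)), 179), ((np.float64(0.523), np.float64(-0.121), np.float64(0.107)), 102)]
172 [((np.float64(0.512), np.float64(-0.117), np.float64(0.105)), 48), ((np.float64(0.516), np.float64(-0.121), np.float64(0.105)), 172), ((np.float64(0.524), np.float64(-0.119), np.float64(0.102)), 102)]
174 [((np.float64(0.515), np.float64(-0.112), np.float64(0.097)), 143), ((np.flo
[... 1354 characters left out ...]
)]
188 [((np.float64(0.53), np.float64(-0.086), np.float64(0.047)), 86), ((np.float64(0.536), np.float64(-0.088), np.float64(0.046)), 178), ((np.float64(0.541), np.float64(-0.092), np.float64(0.046)), 176)]
190 [((np.float64(0.526), np.float64(-0.093), np.float64(0.047)), 183), ((np.float64(0.531), np.float64(-0.095), np.float64(0.046)), 178), ((np.float64(0.536), np.float64(-0.099), np.float64(0.046)), 177)]
192 [((np.float64(0.521), np.float64(-0.1), np.float64(0.048)), 183), ((np.float64(0.527), np.float64(-0.102), np.float64(0.047)), 144), ((np.float64(0.532), np.float64(-0.104), np.float64(0.046)), 171)]
[0.05508385 0.10329612 0.11017557 0.1301375 ] [ 0.51735941 -0.11581241  0.10728074]
```

Request:
drive_tool(
  plan=[
    [-0.005,0.0025,0.005,0,0,0,-1],
    [0,0,0.005,0,0,0,-1],
    [0,0,0.002,0,0,0,-1],
    [0,0,0,0,0,0,-1],
  ],
)

```text
t: 4.25
tcp_pos: [0.5235, -0.1144, 0.0674]
tool_rot: [0.672, 0.741, -0.0, -0.001]
force: [0.1, 0.1, 0.2]
finger_gap: 0.002
gripper_force: 0.0
```

```bash
cat >> m.py <<'E'
def tip(s,c):
    P=pts(s); g=s['image'].mean(2)
    m=(P[...,2]>.06)&(abs(P[...,0]-c[0])<.02)&(abs(P[...,1]-c[1])<.02); p=P[m]
    return p[np.argsort(p[:,2])[:12]].round(4)
E
python3 - <<'E'
from m import *
q=manip.sense(); print(q['tcp_pos'],q['force'])
print(tip(cam('side'),q['tcp_pos']))
E
```

```text
[ 0.52347632 -0.11436989  0.06741312] [0.14224719 0.11391812 0.19352683]
[[ 0.5165 -0.1052  0.082 ]
 [ 0.5164 -0.1159  0.0829]
 [ 0.5171 -0.1216  0.0833]
 [ 0.5315 -0.1206  0.0843]
 [ 0.5153 -0.1141  0.0846]
 [ 0.5253 -0.1231  0.0855]
 [ 0.5156 -0.1207  0.0856]
 [ 0.5154 -0.1175  0.0863]
 [ 0.5179 -0.1239  0.0864]
 [ 0.5263 -0.1216  0.0866]
 [ 0.5166 -0.1191  0.0866]
 [ 0.5191 -0.1257  0.0868]]
```

Request:
drive_tool(
  plan=[
    [0,0,0.001,0,0,0,-1],
    [0,0,0.001,0,0,0,-1],
    [0,0,0.001,0,0,0,-1],
    [0,0,0,0,0,0,-1],
  ],
)

```text
t: 4.7
tcp_pos: [0.5238, -0.1144, 0.0647]
tool_rot: [0.672, 0.741, -0.0, -0.0]
force: [0.9, 0.6, -0.0]
finger_gap: 0.003
gripper_force: 0.0
```

Request:
drive_tool(
  plan=[
    [0,0,0.001,0,0,0,-1],
    [0,0,0.001,0,0,0,-1],
    [0,0,0.001,0,0,0,-1],
    [0,0,0,0,0,0,-1],
  ],
)

```text
t: 5.1
tcp_pos: [0.5238, -0.1144, 0.0617]
tool_rot: [0.672, 0.741, -0.0, -0.0]
force: [0.4, -0.5, -0.4]
finger_gap: 0.003
gripper_force: 0.0
```

```bash
python3 - <<'E'
from m import *
q=manip.sense(); print(q['tcp_pos'],q['force'])
s=cam('side');print(tip(s,q['tcp_pos'])[:4])
cv2.imwrite('pics/c4.png',cv2.cvtColor(cv2.resize(s['image'][140:230,260:350],(540,540),interpolation=cv2.INTER_CUBIC),cv2.COLOR_RGB2BGR))
E
```

```text
[ 0.52376823 -0.11442946  0.06166076] [ 0.3604733  -0.45347713 -0.4171887 ]
[[ 0.5181 -0.1163  0.0758]
 [ 0.5156 -0.1099  0.0779]
 [ 0.5259 -0.122   0.0781]
 [ 0.5163 -0.1158  0.0784]]
```

View pics/c4.png

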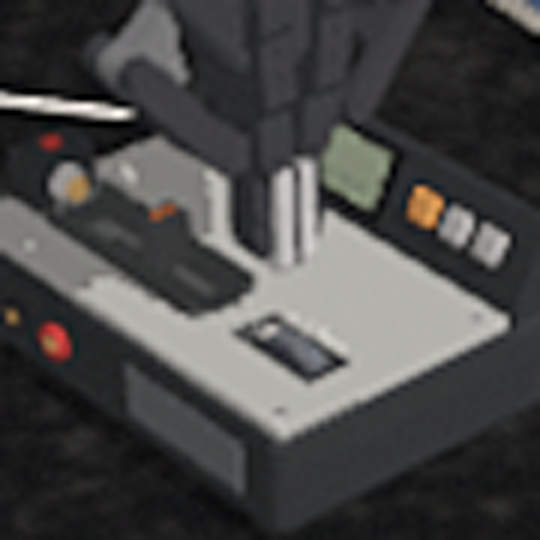

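Request:
drive_tool(
  plan=[
    [0,0,0.006,0,0,0,-1],
    [0,0,0.006,0,0,0,-1],
    [0,0,0.004,0,0,0,-1],
    [0,0,0.002,0,0,0,-1],
    [0,0,0.001,0,0,0,-1],
    [0,0,0,0,0,0,-1],
    [0,0,0,0,0,0,-1],
  ],
)

```text
t: 5.85
tcp_pos: [0.524, -0.1145, 0.0429]
tool_rot: [0.672, 0.741, 0.0, 0.0]
force: [-0.3, 0.2, 0.3]
finger_gap: -0.002
gripper_force: 0.0
```

```bash
python3 - <<'E'
from m import *
q=manip.sense(); print(q['tcp_pos'],q['force'])
s=cam('side');P=pts(s);c=q['tcp_pos'];m=(P[...,2]>.053)&(abs(P[...,0]-c[0])<.02)&(abs(P[...,1]-c[1])<.015); p=P[m];print(p[np.argsort(p[:,2])[:10]].round(4))
E
```

```text
[ 0.52398923 -0.11451606  0.04289981] [-0.28488788  0.18653247  0.34350139]
[[ 0.5178 -0.116   0.0575]
 [ 0.5159 -0.1083  0.0588]
 [ 0.5168 -0.114   0.0592]
 [ 0.5158 -0.105   0.0594]
 [ 0.5174 -0.1201  0.0599]
 [ 0.5173 -0.1169  0.0605]
 [ 0.5245 -0.1234  0.0612]
 [ 0.5183 -0.1189  0.0612]
 [ 0.5293 -0.1231  0.0615]
 [ 0.5173 -0.1238  0.0618]]
```

Request:
drive_tool(
  plan=[
    [0,0,0.001,0,0,0,-1],
    [0,0,0.001,0,0,0,-1],
    [0,0,0.001,0,0,0,-1],
    [0,0,0,0,0,0,-1],
  ],
)

```text
t: 6.3
tcp_pos: [0.5238, -0.1144, 0.0397]
tool_rot: [0.672, 0.741, -0.0, -0.0]
force: [-0.1, -0.4, 0.5]
finger_gap: 0.001
gripper_force: 0.0
```

Request:
drive_tool(
  plan=[
    [0,0,0.0005,0,0,0,-1],
    [0,0,0.0005,0,0,0,-1],
    [0,0,0,0,0,0,-1],
  ],
)

```text
t: 6.6
tcp_pos: [0.5238, -0.1144, 0.0387]
tool_rot: [0.672, 0.741, -0.0, -0.0]
force: [0.7, 0.1, -0.2]
finger_gap: -0.002
gripper_force: 0.0
```

Request:
drive_tool(
  plan=[
    [0,0,0.0005,0,0,0,-1],
    [0,0,0.0005,0,0,0,-1],
    [0,0,0,0,0,0,-1],
  ],
)

```text
t: 6.9
tcp_pos: [0.5238, -0.1144, 0.0378]
tool_rot: [0.672, 0.741, -0.0, -0.0]
force: [-0.6, -0.5, -0.4]
finger_gap: -0.003
gripper_force: 0.0
```

Request:
drive_tool(
  plan=[
    [0,0,0.0005,0,0,0,-1],
    [0,0,0.0002,0,0,0,-1],
    [0,0,0,0,0,0,-1],
  ],
)

```text
t: 7.2
tcp_pos: [0.5239, -0.1144, 0.0371]
tool_rot: [0.672, 0.741, -0.0, -0.0]
force: [0.3, 0.7, -0.4]
finger_gap: -0.001
gripper_force: 0.0
```

Request:
drive_tool(
  plan=[
    [0,0,0.0005,0,0,0,-1],
    [0,0,0,0,0,0,-1],
  ],
)

```text
t: 7.4
tcp_pos: [0.5239, -0.1145, 0.0366]
tool_rot: [0.672, 0.741, -0.0, -0.0]
force: [0.5, 0.0, 0.4]
finger_gap: -0.002
gripper_force: 0.0
```

Request:
drive_tool(
  plan=[
    [0,0,0.0005,0,0,0,-1],
    [0,0,0,0,0,0,-1],
  ],
)

```text
t: 7.6
tcp_pos: [0.5238, -0.1144, 0.0361]
tool_rot: [0.672, 0.741, 0.0, -0.0]
force: [-0.2, 0.8, 0.3]
finger_gap: -0.002
gripper_force: 0.0
```

Request:
drive_tool(
  plan=[
    [0,0,0.0003,0,0,0,-1],
    [0,0,0,0,0,0,-1],
  ],
)

```text
t: 7.8
tcp_pos: [0.5239, -0.1144, 0.0358]
tool_rot: [0.672, 0.741, -0.0, -0.0]
force: [0.9, 0.7, 0.5]
finger_gap: 0.001
gripper_force: 0.0
```

Request:
drive_tool(
  plan=[
    [0,0,0.0004,0,0,0,-1],
    [0,0,0,0,0,0,-1],
  ],
)

```text
t: 8.0
tcp_pos: [0.5238, -0.1145, 0.0354]
tool_rot: [0.672, 0.741, -0.0, -0.0]
force: [-0.7, 0.8, 0.2]
finger_gap: -0.004
gripper_force: 0.0
```

Request:
drive_tool(
  plan=[
    [0,0,0.0004,0,0,0,-1],
    [0,0,0,0,0,0,-1],
  ],
)

```text
t: 8.2
tcp_pos: [0.5239, -0.1145, 0.035]
tool_rot: [0.672, 0.741, 0.0, 0.0]
force: [-0.2, -0.1, 0.4]
finger_gap: 0.003
gripper_force: 0.1
```

Request:
drive_tool(
  plan=[
    [0,0,0.0003,0,0,0,-1],
    [0,0,0,0,0,0,-1],
  ],
)

```text
t: 8.4
tcp_pos: [0.5239, -0.1145, 0.0349]
tool_rot: [0.672, 0.741, 0.0, 0.0]
force: [-0.0, 0.2, 1.5]
finger_gap: -0.003
gripper_force: 1.0
```

Request:
drive_tool(
  plan=[
    [0,0,0.0003,0,0,0,-1],
    [0,0,0,0,0,0,-1],
  ],
)

```text
t: 8.6
tcp_pos: [0.5239, -0.1145, 0.0348]
tool_rot: [0.672, 0.741, 0.0, 0.0]
force: [0.3, -0.3, 5.3]
finger_gap: -0.001
gripper_force: 2.3
```

Request:
drive_tool(
  plan=[
    [0,0,0.0003,0,0,0,-1],
    [0,0,0,0,0,0,-1],
  ],
)

```text
t: 8.8
tcp_pos: [0.5239, -0.1145, 0.0347]
tool_rot: [0.672, 0.741, 0.0, 0.0]
force: [-1.3, 0.8, 7.1]
finger_gap: -0.001
gripper_force: 3.4
```

Request:
drive_tool(
  plan=[
    [-0.0015,0,0,0,0,0,-1],
    [-0.0015,0,0,0,0,0,-1],
    [-0.0015,0,0,0,0,0,-1],
    [0,0,0,0,0,0,-1],
  ],
)

```text
t: 9.2
tcp_pos: [0.5244, -0.119, 0.0346]
tool_rot: [0.672, 0.741, 0.0, 0.0]
force: [-1.1, 0.7, 6.5]
finger_gap: 0.003
gripper_force: 3.1
```

```bash
python3 - <<'E'
from m import *
q=manip.sense(); print(q['tcp_pos'],q['force'],orange(cam('side')))
E
```

```text
[ 0.52436312 -0.11895383  0.03464926] [-1.05443127  0.69767037  6.51997676] ((np.float64(286.16819973718793), np.float64(175.4927726675427)), 6, array([ 0.5135731 , -0.05839419,  0.068     ]))
```

Request:
drive_tool(
  plan=[
    [-0.0015,0,0,0,0,0,-1],
    [-0.0015,0,0,0,0,0,-1],
    [-0.0015,0,0,0,0,0,-1],
    [-0.0015,0,0,0,0,0,-1],
    [0,0,0,0,0,0,-1],
  ],
)

```text
t: 9.75
tcp_pos: [0.5249, -0.1248, 0.0345]
tool_rot: [0.672, 0.741, 0.0, 0.0]
force: [-1.2, 0.8, 5.6]
finger_gap: -0.002
gripper_force: 2.7
```

Request:
drive_tool(
  plan=[
    [-0.0015,0,0,0,0,0,-1],
    [-0.0015,0,0,0,0,0,-1],
    [-0.0015,0,0,0,0,0,-1],
    [0,0,0,0,0,0,-1],
  ],
)

```text
t: 10.15
tcp_pos: [0.5254, -0.1294, 0.0344]
tool_rot: [0.672, 0.741, 0.0, 0.0]
force: [-1.1, -0.1, 5.2]
finger_gap: -0.002
gripper_force: 2.8
```

```bash
python3 - <<'E'
from m import *
q=manip.sense(); print(q['tcp_pos'],q['force'],orange(cam('side')))
E
```

```text
[ 0.52542293 -0.12942899  0.03439177] [-1.06696337 -0.12600913  5.16101016] ((np.float64(287.86159844054583), np.float64(176.77972709551656)), 9, array([ 0.51369573, -0.06457341,  0.068     ]))
```

Request:
drive_tool(
  plan=[
    [0,0,-0.005,0,0,0,-1],
    [0.0075,0,0,0,0,0,-1],
    [0.0075,0,0,0,0,0,-1],
    [0,0,0.003,0,0,0,-1],
    [0,0,0.001,0,0,0,-1],
    [0,0,0.0005,0,0,0,-1],
    [0,0,0.0005,0,0,0,-1],
    [0,0,0,0,0,0,-1],
  ],
)

```text
t: 11.0
tcp_pos: [0.5236, -0.1143, 0.0344]
tool_rot: [0.672, 0.741, -0.0, -0.0]
force: [-1.4, 1.8, 4.0]
finger_gap: 0.003
gripper_force: 2.3
```

Request:
drive_tool(
  plan=[
    [-0.002,0,0,0,0,0,-1],
    [-0.002,0,0,0,0,0,-1],
    [-0.002,0,0,0,0,0,-1],
    [-0.0015,0,0,0,0,0,-1],
    [0,0,0,0,0,0,-1],
  ],
)

```text
t: 11.5
tcp_pos: [0.5244, -0.1223, 0.0345]
tool_rot: [0.672, 0.741, -0.0, -0.0]
force: [-1.1, 1.5, 5.1]
finger_gap: -0.003
gripper_force: 2.7
```

Request:
drive_tool(
  plan=[
    [-0.002,0,0.0001,0,0,0,-1],
    [-0.002,0,0,0,0,0,-1],
    [-0.002,0,0,0,0,0,-1],
    [-0.0015,0,0,0,0,0,-1],
    [0,0,0,0,0,0,-1],
  ],
)

```text
t: 12.0
tcp_pos: [0.5252, -0.1298, 0.0344]
tool_rot: [0.672, 0.741, -0.0, -0.0]
force: [-1.0, 0.8, 5.9]
finger_gap: -0.003
gripper_force: 2.9
```

```bash
python3 - <<'E'
from m import *
q=manip.sense(); print(q['tcp_pos'],q['force'],orange(cam('side')))
E
```

```text
[ 0.52519029 -0.12981232  0.03440635] [-0.97494094  0.84938108  5.93857517] ((np.float64(289.8972691807542), np.float64(178.42912873862159)), 6, array([ 0.51363545, -0.07226333,  0.068     ]))
```

Request:
drive_tool(
  plan=[
    [0,0,-0.005,0,0,0,-1],
    [0.0075,0,0,0,0,0,-1],
    [0.0075,0,0,0,0,0,-1],
    [0,0,0.003,0,0,0,-1],
    [0,0,0.001,0,0,0,-1],
    [0,0,0.0005,0,0,0,-1],
    [0,0,0.0005,0,0,0,-1],
    [0,0,0,0,0,0,-1],
  ],
)

```text
t: 12.85
tcp_pos: [0.5236, -0.1142, 0.0345]
tool_rot: [0.672, 0.741, -0.0, -0.0]
force: [-2.7, 0.8, 6.1]
finger_gap: 0.001
gripper_force: 3.3
```

Request:
drive_tool(
  plan=[
    [-0.002,0,0,0,0,0,-1],
    [-0.002,0,0,0,0,0,-1],
    [-0.002,0,0,0,0,0,-1],
    [-0.0015,0,0,0,0,0,-1],
    [0,0,0,0,0,0,-1],
  ],
)

```text
t: 13.35
tcp_pos: [0.5244, -0.1211, 0.0346]
tool_rot: [0.672, 0.741, 0.0, -0.001]
force: [-0.7, 4.2, 7.3]
finger_gap: -0.003
gripper_force: 3.5
```

Request:
drive_tool(
  plan=[
    [-0.002,0,0,0,0,0,-1],
    [-0.002,0,0,0,0,0,-1],
    [-0.002,0,0,0,0,0,-1],
    [-0.0015,0,0,0,0,0,-1],
    [0,0,0,0,0,0,-1],
  ],
)

```text
t: 13.85
tcp_pos: [0.5251, -0.1287, 0.0345]
tool_rot: [0.672, 0.741, 0.0, -0.001]
force: [0.1, 2.8, 6.7]
finger_gap: 0.005
gripper_force: 3.2
```

```bash
python3 - <<'E'
from m import *
q=manip.sense(); print(q['tcp_pos'],q['force'],orange(cam('side')))
E
```

```text
[ 0.52511641 -0.12871345  0.03449491] [0.0623019  2.80381781 6.72119765] ((np.float64(290.36716417910446), np.float64(178.43084577114428)), 8, array([ 0.51438568, -0.07280962,  0.068     ]))
```

Request:
drive_tool(
  plan=[
    [0,0,-0.03,0,0,0,-1],
    [0,0,-0.035,0,0,0,-1],
    [-0.034,-0.019,0,0,0,0,0],
    [-0.034,-0.019,0,0,0,0,0],
    [-0.034,-0.019,0,0,0,0,0],
    [0,0,0,0,0,0,0],
    [0,0,0.03,0,0,0,0],
    [0,0,0.03,0,0,0,0],
    [0,0,0,0,0,0,0],
    [0,0,0,0,0,0,0],
  ],
)

```text
t: 14.9
tcp_pos: [0.4784, -0.2358, 0.0387]
tool_rot: [0.671, 0.741, -0.0, -0.001]
force: [0.3, -0.8, 0.6]
finger_gap: 0.5
gripper_force: 0.0
```

```bash
python3 - <<'E'
from m import *
q=manip.sense(); print(q['tcp_pos'],q['force'],q['finger_gap'])
s=cam('side');P=pts(s)
for k,m in cells(s,P).items():
    m&=(abs(P[...,1]+.24)<.05)&(P[...,0]>.43); print(k,m.sum(),P[m].mean(0) if m.any() else 0)
c=q['tcp_pos'];m=(P[...,2]>.035)&(abs(P[...,0]-c[0])<.06)&(abs(P[...,1]-c[1])<.02); p=P[m];print(p[np.argsort(p[:,2])[:8]].round(4))
t=cam('top'); print(orange(t))
r=lambda i:cv2.cvtColor(cv2.resize(i,(400,400),interpolation=cv2.INTER_CUBIC),cv2.COLOR_RGB2BGR)
cv2.imwrite('pics/c5.png',np.hstack([r(s['image'][170:270,270:370]),r(t['image'][175:225,235:285])])); np.savez('pics/t5.npz',**t); np.savez('pics/s5.npz',**s)
E
```

```text
[ 0.47843511 -0.2358347   0.03871314] [ 0.25218073 -0.82872456  0.58414167] 0.5000268053603064
red 129 [ 0.47530554 -0.23216943  0.01051653]
gold 65 [ 0.50670353 -0.25010063  0.01237749]
green 15 [ 8.03251427e-01 -2.38852614e-01 -7.18957616e-05]
[[ 0.4997 -0.2266  0.0553]
 [ 0.4498 -0.2344  0.056 ]
 [ 0.4994 -0.2359  0.0566]
 [ 0.4502 -0.243   0.057 ]
 [ 0.5002 -0.2408  0.0571]
 [ 0.4986 -0.2252  0.0571]
 [ 0.4986 -0.24    0.0573]
 [ 0.45   -0.2403  0.0575]]
((np.float64(190.19424460431654), np.float64(71.75539568345324)), 2, array([0.84572891, 0.16235733, 0.068     ]))
```

View pics/c5.png

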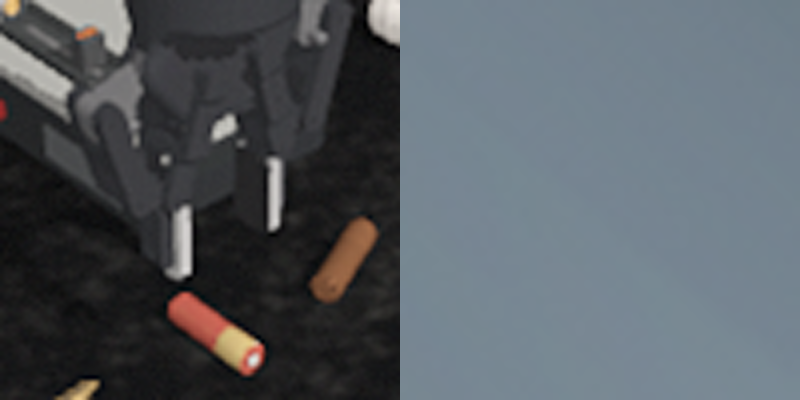

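Request:
drive_tool(
  plan=[
    [0,0,0.02,0,0,0,0],
    [0,0,0.018,0,0,0,0],
    [0,0,0.006,0,0,0,0],
    [0,0,0.002,0,0,0,0],
    [0,0,0.001,0,0,0,0],
    [0,0,0,0,0,0,0],
  ],
)

```text
t: 15.6
tcp_pos: [0.4791, -0.2368, -0.0072]
tool_rot: [0.672, 0.741, 0.0, 0.001]
force: [-0.4, -0.2, -0.5]
finger_gap: 0.498
gripper_force: 0.0
```

```bash
python3 - <<'E'
from m import *
q=manip.sense(); print(q['tcp_pos'],q['force'])
s=cam('side');P=pts(s)
g=s['image'].max(2);c=q['tcp_pos'];m=(g>130)&(P[...,2]>.004)&(abs(P[...,0]-c[0])<.06)&(abs(P[...,1]-c[1])<.02)&(abs(P[...,0]-c[0])>.014); p=P[m];print(p[np.argsort(p[:,2])[:10]].round(4))
E
```

```text
[ 0.47914498 -0.23680442 -0.0071797 ] [-0.39091001 -0.15926225 -0.5241961 ]
[[ 0.5383 -0.2421  0.0093]
 [ 0.5391 -0.241   0.0129]
 [ 0.4504 -0.2477  0.0138]
 [ 0.4517 -0.2488  0.0139]
 [ 0.4559 -0.2488  0.014 ]
 [ 0.4544 -0.2479  0.0142]
 [ 0.4529 -0.2502  0.0143]
 [ 0.4513 -0.2463  0.0146]
 [ 0.5379 -0.2395  0.0148]
 [ 0.4523 -0.248   0.0153]]
```

Request:
drive_tool(
  plan=[
    [0,0,0.0015,0,0,0,-0.3],
    [0,0,0.0015,0,0,0,-0.5],
    [0,0,0,0,0,0,-0.5],
    [0,0,0,0,0,0,-0.5],
  ],
  newtons=20,
)

```text
t: 16.05
tcp_pos: [0.4785, -0.2364, -0.011]
tool_rot: [0.672, 0.741, -0.0, -0.0]
force: [-0.0, -0.3, -0.5]
finger_gap: 0.247
gripper_force: 0.0
```

```bash
python3 - <<'E'
from m import *
q=manip.sense(); print(q['tcp_pos'],q['force'],q['finger_gap'],q['gripper_force'])
s=cam('side');P=pts(s)
g=s['image'].max(2);c=q['tcp_pos']
for sgn in(-1,1):
    d=(P[...,0]-c[0])*sgn
    m=(P[...,2]>.004)&(abs(P[...,1]-c[1])<.02)&(d>.009)&(d<.022); p=P[m];print(p[np.argsort(p[:,2])[:8]].round(4).tolist())
E
```

```text
[ 0.47852797 -0.23643199 -0.0110471 ] [-0.02474321 -0.29302011 -0.46883283] 0.24668057232185997 0.0
[[0.4622, -0.2427, 0.0044], [0.4611, -0.2411, 0.0061], [0.4597, -0.2401, 0.0062], [0.468, -0.2467, 0.0066], [0.4617, -0.2434, 0.0075], [0.4609, -0.2477, 0.0086], [0.4622, -0.2488, 0.0086], [0.4617, -0.2465, 0.0096]]
[[0.4902, -0.24, 0.0051], [0.4919, -0.2437, 0.0068], [0.4892, -0.2352, 0.007], [0.4877, -0.2343, 0.007], [0.4901, -0.2431, 0.0072], [0.4961, -0.2441, 0.0073], [0.4888, -0.2389, 0.0073], [0.488, -0.2246, 0.0074]]
```

Request:
drive_tool(
  plan=[
    [0,0,0,0,0,0,-0.75],
    [0,0,0,0,0,0,-1],
    [0,0,0,0,0,0,-1],
    [0,0,0,0,0,0,-1],
    [0,0,0,0,0,0,-1],
  ],
  newtons=20,
)

```text
t: 16.6
tcp_pos: [0.4786, -0.2365, -0.0109]
tool_rot: [0.672, 0.741, -0.0, 0.0]
force: [-0.5, 0.4, 1.3]
finger_gap: 0.153
gripper_force: 22.6
```

Request:
drive_tool(
  plan=[
    [0,0,-0.005,0,0,0,-1],
    [0,0,-0.015,0,0,0,-1],
    [0,0,-0.03,0,0,0,-1],
    [0,0,-0.04,0,0,0,-1],
    [0,0,-0.03,0,0,0,-1],
    [0,0,0,0,0,0,-1],
  ],
)

```text
t: 17.2
tcp_pos: [0.481, -0.2382, 0.1132]
tool_rot: [0.672, 0.741, 0.0, 0.005]
force: [0.8, -0.5, -0.0]
finger_gap: 0.156
gripper_force: 22.5
```

```bash
cat > chk.py <<'E'
from m import *
q=manip.sense(); print(q['t'],q['tcp_pos'],q['force'],q['finger_gap'],q['gripper_force'])
s=cam('side');P=pts(s);c=q['tcp_pos']
hsv=cv2.cvtColor(s['image'],cv2.COLOR_RGB2HSV).astype(int);h,S,V=hsv[...,0],hsv[...,1],hsv[...,2]
near=(np.hypot(P[...,0]-c[0],P[...,1]-c[1])<.04)
for k,m in dict(red=((h<8)|(h>172))&(S>110)&(V>110),gold=(h>14)&(h<32)&(S>80)&(V>120)).items():
    m=m&near; p=P[m]; print(k,m.sum(),p.mean(0).round(4) if len(p) else 0,'minmax',p.min(0).round(4),p.max(0).round(4)) if len(p) else print(k,0)
E
python3 - <<'E'
exec(open('chk.py').read())
t=cam('top'); np.savez('pics/t6.npz',**t); np.savez('pics/s6.npz',**s)
# brass/white plunger search on both
for n,a in(('side',s),('top',t)):
    P=pts(a); hsv=cv2.cvtColor(a['image'],cv2.COLOR_RGB2HSV).astype(int)
    dx=P[...,0]-.5442; dy=P[...,1]+.0672; xt=.9952*dx+.0976*dy; yt=-.0976*dx+.9952*dy
    b=(abs(xt+.025)<.012)&(yt>-.03)&(yt<.08)&(P[...,2]>.05)
    w=b&(hsv[...,0]>10)&(hsv[...,0]<32)&(hsv[...,1]>60)&(hsv[...,2]>110)
    for v,u in np.argwhere(w): print(n,u,v,hsv[v,u],(1e3*np.array([xt[v,u],yt[v,u],P[v,u,2]])).round(1))
E
```

```text
17.2 [ 0.48104686 -0.23823004  0.1132189 ] [ 0.80902458 -0.52397576 -0.0413303 ] 0.15624713484008743 22.454867362976074
red 20 [ 0.484  -0.2565  0.1411] minmax [ 0.4775 -0.2624  0.1259] [ 0.5135 -0.2372  0.3028]
gold 56 [ 0.4784 -0.2551  0.136 ] minmax [ 0.4739 -0.2629  0.1275] [ 0.4881 -0.245   0.1402]
side 273 169 [ 16  73 213] [-23.9  65.   57.4]
side 274 169 [ 15  80 130] [-17.8  70.4  52.7]
side 271 170 [ 17  61 206] [-29.4  64.5  57.3]
side 272 170 [ 19 109 232] [-26.8  64.7  56.2]
side 273 170 [ 19 122 229] [-25.4  63.1  56.4]
side 271 171 [ 18 102 208] [-29.8  64.3  55.2]
side 272 171 [ 19 120 228] [-28.   63.2  55. ]
side 273 171 [ 19 119 228] [-24.1  65.3  52.5]
side 271 172 [ 18 103 189] [-29.5  64.9  52.4]
side 272 172 [ 20 119 232] [-27.7  64.   52.1]
side 293 177 [ 12 142 187] [-21.9  -0.4  67. ]
side 291 178 [ 11 178 132] [-26.7  -0.   66.4]
side 292 178 [ 11 169 158] [-24.9  -0.9  66. ]
top 280 202 [ 11 141 249] [-21.2   0.9  65.8]
top 281 202 [ 11 140 250] [-22.1  -1.7  70. ]
top 280 203 [ 11 142 248] [-24.4   0.7  70.6]
top 281 203 [ 12 144 251] [-24.4  -1.5  69.6]
top 279 204 [ 11  66 131] [-26.7   3.2  71.1]
top 253 205 [ 21  71 245] [-22.1  65.1  59.7]
top 254 205 [ 18 108 225] [-22.3  62.8  59.5]
top 281 205 [ 11 130 172] [-29.5  -1.3  71.4]
top 282 205 [ 11  71 122] [-28.9  -3.3  66.6]
top 253 206 [ 25  65 254] [-24.1  65.5  57.6]
top 254 206 [ 20 111 241] [-24.5  63.1  58.3]
top 253 207 [ 23  74 250] [-26.8  65.4  59.5]
top 254 207 [ 19 111 235] [-27.4  62.7  61.7]
```

Request:
drive_tool(
  plan=[
    [0.028,0.0081,0,0,0,0,-1],
    [0.028,0.0081,0,0,0,0,-1],
    [0.028,0.0081,0,0,0,0,-1],
    [0.028,0.0081,0,0,0,0,-1],
    [0.028,0.0081,0,0,0,0,-1],
    [0.028,0.0081,0,0,0,0,-1],
    [0.028,0.0081,0,0,0,0,-1],
    [0,0,0,0,0,0,-1],
    [0,0,0,0,0,0,-1],
    [0,0,0,0,0,0,-1],
  ],
)

```text
t: 18.3
tcp_pos: [0.5153, -0.0364, 0.1081]
tool_rot: [0.672, 0.741, -0.001, -0.001]
force: [-0.3, -0.4, -0.4]
finger_gap: 0.159
gripper_force: 22.5
```

```bash
python3 - <<'E'
exec(open('chk.py').read())
print(q['tool_rot'])
E
```

```text
18.3 [ 0.5152538  -0.03637212  0.10814641] [-0.27685656 -0.39973259 -0.42718851] 0.1585020680542215 22.462591230869293
red 34 [ 0.5003 -0.0503  0.0823] minmax [ 0.476  -0.061   0.0166] [ 0.5226 -0.036   0.134 ]
gold 48 [ 0.5109 -0.0421  0.11  ] minmax [ 0.4776 -0.0614  0.022 ] [0.5187 0.0029 0.1348]
[ 6.71822882e-01  7.40711295e-01 -5.03714497e-04 -7.34527137e-04]
```

Request:
drive_tool(
  plan=[
    [0,0.0007,0.02,0,0,0,-1],
    [0,0,0.02,0,0,0,-1],
    [0,0,0.008,0,0,0,-1],
    [0,0,0,0,0,0,-1],
    [0,0,0,0,0,0,-1],
  ],
)

```text
t: 18.85
tcp_pos: [0.5167, -0.0363, 0.0612]
tool_rot: [0.672, 0.741, 0.0, 0.0]
force: [-0.6, 0.1, -0.3]
finger_gap: 0.157
gripper_force: 22.5
```

```bash
python3 - <<'E'
from m import *
q=manip.sense(); print(q['tcp_pos'],q['force'])
s=cam('side'); np.savez('pics/s7.npz',**s)
cv2.imwrite('pics/c7.png',cv2.cvtColor(cv2.resize(s['image'][135:200,250:330],(800,650),interpolation=cv2.INTER_CUBIC)[:600],cv2.COLOR_RGB2BGR))
# expected cell/trough points in pixels for comparison
E=s['extrinsics']
def pr(x,y,z):
    p=np.array([.5442+x*.9952-y*.0976,-.0672+x*.0976+y*.9952,z]); k=(p-E[:3,3])@E[:3,:3]
    u=s['cx']-s['f']*k[0]/k[2]; v=s['cy']+s['f']*k[1]/k[2]; return ((u-250)*10).round(),((v-135)*10).round()
print('trough mid',pr(-.025,.0345,.048),'slider face',pr(-.025,.006,.055),'spring face',pr(-.025,.063,.055))
E
```

```text
[ 0.51671866 -0.03634991  0.06122573] [-0.62656521  0.09540718 -0.25973663]
trough mid (np.float64(317.0), np.float64(438.0)) slider face (np.float64(400.0), np.float64(464.0)) spring face (np.float64(232.0), np.float64(355.0))
```

View pics/c7.png

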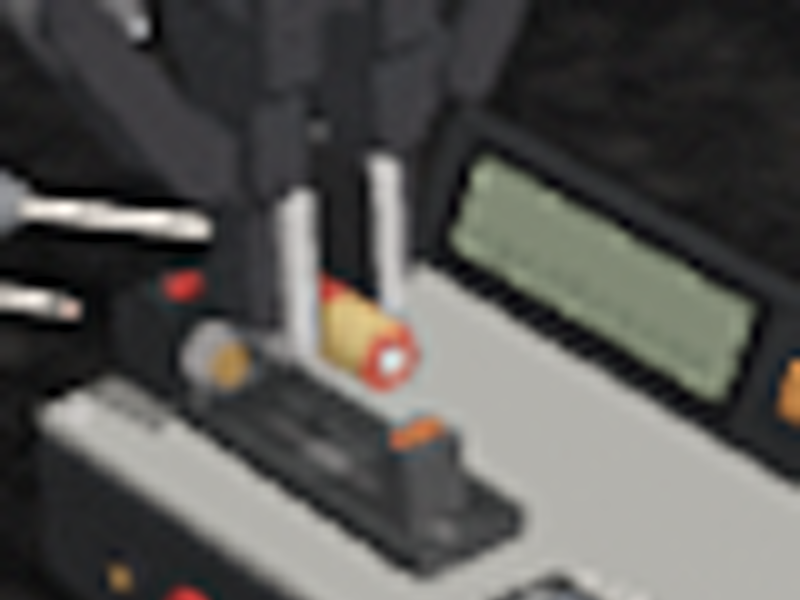

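```bash
python3 - <<'E'
from m import *
s={k:v[()] if v.ndim==0 else v for k,v in np.load('pics/s7.npz').items()}
def tf(p): dx,dy=p[0]-.5442,p[1]+.0672; return (1e3*np.array([.9952*dx+.0976*dy,-.0976*dx+.9952*dy])).round(1)
print('gold end',tf(onz(s,289.2,171,.0792)))
print('mark',tf(onz(s,291.8,178.3,.068)))
print('plunger face',tf(onz(s,273.2,171,.055)))
print('trough floor edges near: front-left',tf(onz(s,268.5,176,.0535)),'front right',tf(onz(s,293,192.5,.048)))
print('tcp',tf(manip.sense()['tcp_pos']))
P=pts(s); print(P[171,289],P[178,291],P[171,273])
E
```

```text
gold end [-25.6   6.3]
mark [-27.8  -4.1]
plunger face [-26.2  61.5]
trough floor edges near: front-left [-43.9  53.7] front right [-39.3 -21.5]
tcp [-24.   33.4]
[ 0.51846915 -0.06201537  0.07841812] [ 0.51630653 -0.07209518  0.06796018] [ 0.51370647 -0.00481796  0.05268751]
```

Request:
drive_tool(
  plan=[
    [0,-0.001,0.006,0,0,0,-1],
    [0,0,0.006,0,0,0,-1],
    [0,0,0.004,0,0,0,-1],
    [0,0,0.002,0,0,0,-1],
    [0,0,0.001,0,0,0,-1],
    [0,0,0,0,0,0,-1],
  ],
)

```text
t: 19.5
tcp_pos: [0.5155, -0.0358, 0.0418]
tool_rot: [0.672, 0.741, -0.0, -0.0]
force: [-1.0, 0.3, 0.3]
finger_gap: 0.157
gripper_force: 22.5
```

Request:
drive_tool(
  plan=[
    [0,0,0.001,0,0,0,-1],
    [0,0,0.001,0,0,0,-1],
    [0,0,0.001,0,0,0,-1],
    [0,0,0,0,0,0,-1],
  ],
)

```text
t: 19.9
tcp_pos: [0.5155, -0.0359, 0.0389]
tool_rot: [0.672, 0.741, -0.0, -0.0]
force: [0.2, -0.1, -0.0]
finger_gap: 0.157
gripper_force: 22.5
```

Request:
drive_tool(
  plan=[
    [0,0,0.0007,0,0,0,-1],
    [0,0,0,0,0,0,-1],
  ],
)

```text
t: 20.1
tcp_pos: [0.5156, -0.0359, 0.0386]
tool_rot: [0.672, 0.741, 0.0, 0.0]
force: [-0.7, 0.0, 3.4]
finger_gap: 0.157
gripper_force: 24.3
```

Request:
drive_tool(
  plan=[
    [0,0,-0.0003,0,0,0,-0.55],
    [0,0,0,0,0,0,-0.4],
    [0,0,0,0,0,0,-0.4],
    [0,0,-0.002,0,0,0,-0.4],
    [0,0,-0.008,0,0,0,-0.4],
    [0,0,-0.02,0,0,0,-0.4],
    [0,0,-0.03,0,0,0,-0.4],
    [-0.03,0,-0.02,0,0,0,-1],
    [-0.03,0,0,0,0,0,-1],
    [-0.02,0,0,0,0,0,-1],
  ],
)

```text
t: 21.1
tcp_pos: [0.5246, -0.1174, 0.1205]
tool_rot: [0.672, 0.741, 0.0, 0.002]
force: [0.0, -0.5, -0.1]
finger_gap: 0.001
gripper_force: 0.0
```

```bash
python3 - <<'E'
from m import *
q=manip.sense(); print(q['t'],q['tcp_pos'],q['force'])
s=cam('side'); np.savez('pics/s8.npz',**s)
cv2.imwrite('pics/c8.png',cv2.cvtColor(cv2.resize(s['image'][150:210,255:335],(800,600),interpolation=cv2.INTER_CUBIC),cv2.COLOR_RGB2BGR))
P=pts(s);hsv=cv2.cvtColor(s['image'],cv2.COLOR_RGB2HSV).astype(int);h,S,V=hsv[...,0],hsv[...,1],hsv[...,2]
dx,dy=P[...,0]-.5442,P[...,1]+.0672; xt=.9952*dx+.0976*dy; yt=-.0976*dx+.9952*dy
b=(abs(xt+.025)<.015)&(abs(yt-.034)<.034)&(P[...,2]>.045)
for k,m in dict(red=((h<8)|(h>172))&(S>110)&(V>90),gold=(h>13)&(h<32)&(S>80)&(V>110)).items():
    m=m&b; print(k,m.sum(),xt[m].mean(),yt[m].mean(),yt[m].min(),yt[m].max(),'z',P[m][:,2].mean(),P[m][:,2].max())
E
```

```text
21.1 [ 0.52459775 -0.11742211  0.12047666] [ 0.01485045 -0.50118791 -0.08160344]
red 75 -0.03086312803895357 0.038396470651974275 0.0018822081727656848 0.058603487349194426 z 0.05833567757831017 0.06432234471205545
gold 45 -0.03059175602542944 0.020418967148550158 0.0019211761630466742 0.06563042489736977 z 0.058882419364967936 0.06784119990438398
```

View pics/c8.png

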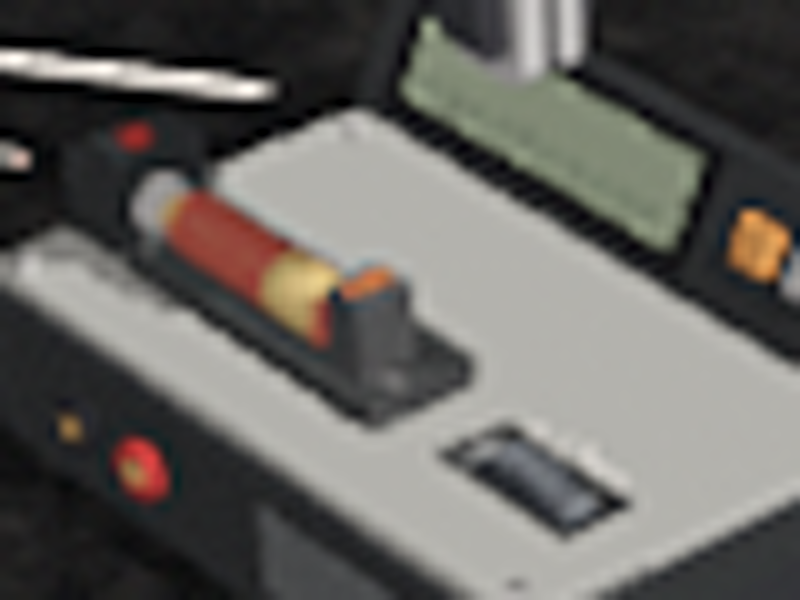

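The picture shows the cell flat in the trough, red body (215,235), gold end (300,295) beside the slider (360,310), and plunger (155,205) at the other end. Next I go back to the wheel for the forward roll.

Request:
drive_tool(
  plan=[
    [-0.012,0.0005,0.01,0,0,0,-1],
    [0,0,0.03,0,0,0,-1],
    [0,0,0.025,0,0,0,-1],
    [0,0,0.01,0,0,0,-1],
    [0,0,0.003,0,0,0,-1],
    [0,0,0,0,0,0,-1],
    [0,0,0,0,0,0,-1],
  ],
)

```text
t: 21.85
tcp_pos: [0.5257, -0.1275, 0.0414]
tool_rot: [0.671, 0.741, 0.0, 0.001]
force: [-0.1, 0.2, 0.6]
finger_gap: -0.002
gripper_force: 0.0
```

```bash
python3 - <<'E'
from m import *
q=manip.sense(); print(q['t'],q['tcp_pos'],q['force'])
for i in range(3): print(orange(cam('side')))
E
```

```text
21.85 [ 0.5257348 -0.1274895  0.041391 ] [-0.12891877  0.20865282  0.5947387 ]
((np.float64(282.5898712332404), np.float64(177.0063719633612)), 116, array([ 0.50474097, -0.05921515,  0.068     ]))
((np.float64(282.7239089184061), np.float64(177.02290593656818)), 114, array([ 0.50492398, -0.05942429,  0.068     ]))
((np.float64(282.3313682301114), np.float64(176.93852034205753)), 119, array([ 0.50445977, -0.05869391,  0.068     ]))
```

Request:
drive_tool(
  plan=[
    [0,0,0.002,0,0,0,-1],
    [0,0,0.002,0,0,0,-1],
    [0,0,0.001,0,0,0,-1],
    [0,0,0.0005,0,0,0,-1],
    [0,0,0,0,0,0,-1],
  ],
)

```text
t: 22.5
tcp_pos: [0.525, -0.1274, 0.0349]
tool_rot: [0.672, 0.741, -0.0, -0.0]
force: [-0.8, 1.2, -0.1]
finger_gap: 0.004
gripper_force: 0.0
```

Request:
drive_tool(
  plan=[
    [0,0,0.0005,0,0,0,-1],
    [0,0,0,0,0,0,-1],
  ],
)

```text
t: 22.7
tcp_pos: [0.5251, -0.1274, 0.0347]
tool_rot: [0.672, 0.741, -0.0, 0.0]
force: [-0.2, 0.2, 1.2]
finger_gap: -0.003
gripper_force: 0.5
```

```bash
cat > mk.py <<'E'
from m import *
def mark(s):
    P=pts(s); hsv=cv2.cvtColor(s['image'],cv2.COLOR_RGB2HSV).astype(int);h,S,V=hsv[...,0],hsv[...,1],hsv[...,2]
    dx,dy=P[...,0]-.5442,P[...,1]+.0672; xt=.9952*dx+.0976*dy; yt=-.0976*dx+.9952*dy
    m=(h>=8)&(h<=15)&(S>110)&(V>110)&(abs(xt+.025)<.012)&(yt>-.015)&(yt<.02)&(P[...,2]>.0645)
    v,u=np.nonzero(m); w=S[m].astype(float)
    if not len(v): return None
    c=(u@w/w.sum(),v@w/w.sum()); p=onz(s,*c,.068); dx,dy=p[0]-.5442,p[1]+.0672
    return np.round(c,2).tolist(),len(v),round(1e3*(-.0976*dx+.9952*dy),1)
E
python3 - <<'E'
from mk import *
q=manip.sense(); print(q['t'],q['tcp_pos'],q['force'],mark(cam('side')))
for f in('s5','s6','s8','side0'):
    s={k:v[()] if v.ndim==0 else v for k,v in np.load(f'pics/{f}.npz').items()}; print(f,mark(s))
E
```

```text
22.7 [ 0.52505911 -0.12743884  0.03472633] [-0.15745311  0.21865354  1.24314868] ([290.33, 178.31], 3, np.float64(-2.3))
s5 ([291.24, 177.77], 9, np.float64(-1.8))
s6 ([291.53, 177.86], 7, np.float64(-2.5))
s8 ([291.43, 177.74], 8, np.float64(-2.0))
side0 ([286.5, 174.99], 8, np.float64(12.9))
```

Request:
drive_tool(
  plan=[
    [0,0,0.0003,0,0,0,-1],
    [0,0,0.0003,0,0,0,-1],
    [0,0,0,0,0,0,-1],
  ],
)

```text
t: 23.05
tcp_pos: [0.5251, -0.1274, 0.0346]
tool_rot: [0.672, 0.741, 0.0, 0.0]
force: [-0.9, 0.0, 5.3]
finger_gap: 0.003
gripper_force: 2.8
```

Request:
drive_tool(
  plan=[
    [0.0015,0,0,0,0,0,-1],
    [0.0015,0,0,0,0,0,-1],
    [0.0015,0,0,0,0,0,-1],
    [0.0015,0,0,0,0,0,-1],
    [0,0,0,0,0,0,-1],
  ],
)

```text
t: 23.55
tcp_pos: [0.5245, -0.1217, 0.0345]
tool_rot: [0.671, 0.741, -0.0, 0.0]
force: [-1.8, -0.6, 5.2]
finger_gap: 0.002
gripper_force: 2.7
```

```bash
python3 - <<'E'
from mk import *
q=manip.sense(); print(q['t'],q['tcp_pos'],q['force'],mark(cam('side')),mark(cam('side')))
E
```

```text
23.55 [ 0.52454153 -0.12167736  0.03446814] [-1.77557691 -0.58675728  5.1506627 ] ([289.32, 177.67], 3, np.float64(1.0)) ([289.33, 177.67], 3, np.float64(1.0))
```

Request:
drive_tool(
  plan=[
    [0.0015,0,0.0001,0,0,0,-1],
    [0.0015,0,0,0,0,0,-1],
    [0.0015,0,0,0,0,0,-1],
    [0.0015,0,0,0,0,0,-1],
    [0.001,0,0,0,0,0,-1],
    [0,0,0,0,0,0,-1],
  ],
)

```text
t: 24.25
tcp_pos: [0.5239, -0.1148, 0.0344]
tool_rot: [0.671, 0.741, -0.0, 0.0]
force: [-1.8, -1.6, 5.3]
finger_gap: 0.004
gripper_force: 2.8
```

Request:
drive_tool(
  plan=[
    [0,0,-0.005,0,0,0,-1],
    [-0.007,0,0,0,0,0,-1],
    [-0.007,0,0,0,0,0,-1],
    [0,0,0.003,0,0,0,-1],
    [0,0,0.001,0,0,0,-1],
    [0,0,0.0005,0,0,0,-1],
    [0,0,0.0005,0,0,0,-1],
    [0,0,0,0,0,0,-1],
  ],
)

```text
t: 25.05
tcp_pos: [0.5252, -0.1288, 0.0344]
tool_rot: [0.671, 0.741, -0.0, 0.0]
force: [-1.5, -2.8, 3.9]
finger_gap: 0.001
gripper_force: 2.6
```

```bash
python3 - <<'E'
from mk import *
q=manip.sense(); print(q['t'],q['tcp_pos'],q['force'],mark(cam('side')),mark(cam('side')))
E
```

```text
25.05 [ 0.52515699 -0.12877097  0.03440764] [-1.49257808 -2.84746061  3.9438573 ] ([288.65, 176.68], 3, np.float64(4.9)) ([288.65, 176.68], 3, np.float64(4.9))
```

Request:
drive_tool(
  plan=[
    [0,0,0.0002,0,0,0,-1],
    [0.0015,0,0,0,0,0,-1],
    [0.0015,0,0,0,0,0,-1],
    [0.0015,0,0,0,0,0,-1],
    [0.0015,0,0,0,0,0,-1],
    [0.001,0,0,0,0,0,-1],
    [0,0,0,0,0,0,-1],
  ],
)

```text
t: 25.85
tcp_pos: [0.5244, -0.1217, 0.0345]
tool_rot: [0.671, 0.741, -0.0, 0.0]
force: [-2.7, -0.8, 6.8]
finger_gap: -0.004
gripper_force: 3.5
```

```bash
python3 - <<'E'
from mk import *
q=manip.sense(); s=cam('side'); np.savez('pics/s9.npz',**s); print(q['t'],q['tcp_pos'],q['force'],mark(s))
E
```

```text
25.85 [ 0.52442532 -0.12166411  0.03445861] [-2.72379513 -0.83470296  6.81582683] ([287.5, 176.47], 4, np.float64(7.0))
```

Request:
drive_tool(
  plan=[
    [0.0015,0,0,0,0,0,-1],
    [0.0015,0,0,0,0,0,-1],
    [0.0015,0,0,0,0,0,-1],
    [0,0,0,0,0,0,-1],
  ],
)

```text
t: 26.3
tcp_pos: [0.524, -0.1173, 0.0346]
tool_rot: [0.671, 0.741, -0.0, 0.001]
force: [-1.7, -1.9, 7.4]
finger_gap: 0.002
gripper_force: 3.8
```

Request:
drive_tool(
  plan=[
    [0,0,-0.002,0,0,0,-1],
    [0,0,-0.01,0,0,0,-1],
    [0,0,-0.05,0,0,0,-1],
    [-0.03,0,-0.05,0,0,0,-1],
    [-0.04,0,0,0,0,0,-1],
    [-0.04,0,0,0,0,0,-1],
    [-0.04,0,0,0,0,0,-1],
    [-0.04,0,0,0,0,0,-1],
    [0,0,0,0,0,0,-1],
  ],
)

```text
t: 27.2
tcp_pos: [0.5433, -0.3077, 0.1393]
tool_rot: [0.673, 0.739, -0.0, 0.003]
force: [-0.3, 0.4, 0.8]
finger_gap: -0.003
gripper_force: 0.0
```

```bash
python3 - <<'E'
from mk import *
q=manip.sense(); s=cam('side'); t=cam('top'); np.savez('pics/s10.npz',**s); print(q['t'],q['tcp_pos'],q['force'],mark(s),mark(t))
r=lambda i:cv2.cvtColor(cv2.resize(i,(400,400),interpolation=cv2.INTER_CUBIC),cv2.COLOR_RGB2BGR)
cv2.imwrite('pics/c10.png',np.hstack([r(s['image'][155:205,260:310]),r(t['image'][180:230,240:290])]))
t6={k:v[()] if v.ndim==0 else v for k,v in np.load('pics/t6.npz').items()}; t0={k:v[()] if v.ndim==0 else v for k,v in np.load('pics/top0.npz').items()}; print(mark(t6),mark(t0))
E
```

```text
27.2 [ 0.54334759 -0.30767432  0.1393446 ] [-0.28147378  0.40710894  0.84455578] ([288.31, 175.41], 5, np.float64(9.2)) ([275.28, 203.41], 9, np.float64(12.0))
([280.51, 202.97], 10, np.float64(-0.3)) ([274.27, 203.63], 8, np.float64(14.3))
```

View pics/c10.png

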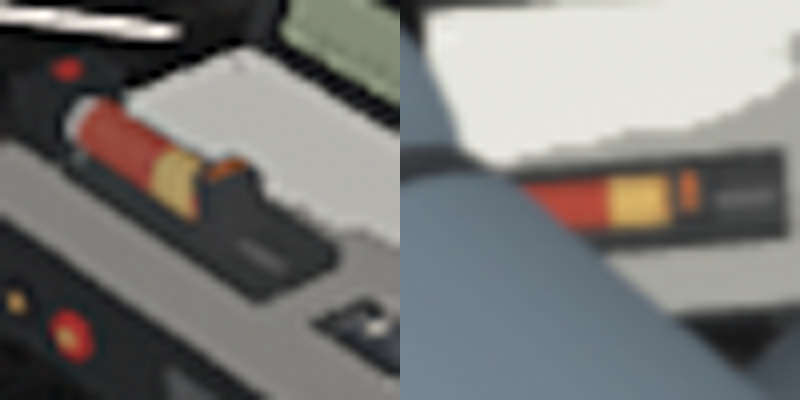

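```bash
python3 - <<'E'
from m import *
def ld(f): return {k:v[()] if v.ndim==0 else v for k,v in np.load(f'pics/{f}.npz').items()}
T=[cam('top') for _ in range(3)]
def soft(s,u0):
    I=s['image'].astype(float); w=np.clip(I[...,0]-I[...,2]-15,0,None)[199:209,:]; 
    sub=w[:,u0-2:u0+4]; print(np.round(w[:,u0-4:u0+5].sum(0)))
    U=np.arange(u0-2,u0+4); V=np.arange(199,209); c=((sub.sum(0)@U)/sub.sum(),(sub.sum(1)@V)/sub.sum())
    p=onz(s,*c,.068); dx,dy=p[0]-.5442,p[1]+.0672; return np.round(c,2),1e3*(-.0976*dx+.9952*dy)
print('open',soft(ld('t6'),280)); print('start',soft(ld('top0'),273)); 
for t in T[:2]: print('now',soft(t,275))
# cell colour edges along row in top
I=T[2]['image'].astype(int); print(I[203:207,250:290].mean(0).round().astype(int).tolist())
P=pts(T[2]); print(manip.sense()['t'])
E
```

```text
[  0.   0.  12.  84. 560. 594. 127.   0.   0.]
open (array([280.54, 202.86]), np.float64(-0.3730844515749637))
[  0.   0.  20.  31. 231. 553. 443.  13.   0.]
start (array([274.09, 203.61]), np.float64(14.755770977765007))
[558. 509. 308.  65. 303. 351.  59.   0.   0.]
now (array([274.8 , 203.72]), np.float64(13.109399652344345))
[560. 509. 306.  64. 300. 349.  58.   0.   0.]
now (array([274.8 , 203.73]), np.float64(13.113298590758225))
[[91, 101, 108], [109, 112, 115], [134, 108, 107], [147, 84, 78], [157, 73, 62], [164, 71, 58], [165, 71, 58], [166, 72, 59], [167, 71, 58], [168, 72, 59], [169, 72, 59], [169, 72, 59], [170, 72, 58], [171, 72, 59], [172, 73, 59], [178, 90, 66], [194, 138, 85], [208, 170, 100], [209, 173, 101], [210, 172, 101], [210, 173, 101], [210, 172, 100], [195, 152, 91], [149, 112, 76], [101, 84, 71], [134, 89, 67], [141, 92, 65], [94, 77, 68], [66, 65, 65], [70, 70, 71], [81, 82, 82], [82, 83, 82], [83, 84, 84], [83, 84, 84], [83, 84, 84], [82, 84, 83], [78, 78, 79], [77, 78, 78], [117, 117, 113], [155, 154, 148]]
27.45
```

```bash
python3 -c "
from station import manip
print(manip.sign_off())"
```

```text
the job is handed in; nothing more can be done
None
```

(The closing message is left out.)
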